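Press the go pins of a hole gauge in order

ROBOT

A 6-joint arm with a two-finger parallel gripper is mounted at the origin on the work surface. World frame = base frame: x ahead of the robot, y to its left, z up, the work surface at z = 0. Lengths are in mm, angles in rad, forces in N, time in s.
With the tool pointing down it reaches from about 325 to 925 mm from the base axis. Payload 3.1 kg.
Tool frame: the origin (TCP) lies midway between the tips of the shut fingers; the grasp point (between the pads) lies 19 mm behind it; z points along the fingers, y is the line along which they close (so a half turn about z gives the same grasp; the last joint's range is limited). The gripper opens to 85 mm and grips with 20 to 120 N. Pads are 22 mm wide; open, the fingers measure 114 mm over their backs; the gripper's body (76 mm by 85 mm) begins 54 mm behind the grasp point. The pads swing forward as they close: fully open they stand 13 mm farther back than shut.
Start: joints at [1.206, 0.217, 1.613, -0, 1.311, -0.112], TCP at [156.303, 605.152, 231.3] pointing down, gripper open.
Joint ranges: [-2.75, 2.75], [-0.78, 2.1], [0.31, 2.55], [-1.13, 4.27], [0.13, 2.63], [-2.58, 2.58]. Speed limits (rad/s): [2.79, 2.79, 3.14, 3.14, 3.14, 3.14].

INTERFACE

Orientations are given as a 3x3 rotation matrix whose columns are the frame's x, y, z axes.
In Python, from plant import ctrl gives the robot as it stands.
- The arm moves only by the tool servo_tool, never from a script. Its argument "series" is a list that holds one entry, the list of rows, each a list of 7 numbers: the turn, a rotation vector about the tool's x, y, z in rad, then the shift along the tool's x, y, z in mm, then the closure, from -1 (fully open) to 1 (shut). A call has 1 to 12 rows; each row is the pose to reach, as a shift and turn from the pose commanded when the call began, along the tool's axes at that moment; what a row does not reach only later rows make up. A row lasts 1/8 s, in which the tool goes at most 62.5 mm and 10.7 degrees, less where a joint would pass 70% of its speed; a pose out of reach is approached as far as the arm can. A call with a gripper value outside its range is refused whole. The fingers move at their own pace and stop on an object; the grip force is fixed at half the most. Time passes only in rows, so rows that repeat a pose let the fingers close. It gives the time, the measured TCP pose, the force, the opening and the grip force at its end, in the units of the state.
- ctrl.state(): the state, without advancing time (a new reading comes with each control period).
- ctrl.camera(name): name is "side" or "top" or "wrist"; returns the picture (480x640x3 uint8, red, green, blue); there is no depth.
- ctrl.camera_info(name): a dict with "fovy" (degrees; the focal length in pixels is half the picture's height over the tangent of half this angle, whatever the lens; pixels are square), "cx", "cy" (the principal point, pixels), "R" (3x3) and "t" (3): a world point X has camera coordinates R X + t; the wrist camera has in their place "tool_from_camera" (4x4, takes a point from camera to tool coordinates, whose origin is the TCP and whose axes are the flange's). Camera axes: x right, y down, z forward; pixel columns grow to the right and rows downward; lengths in mm; the calibration is good to about 2 mm. The wrist camera is an equidistant fisheye: a pixel r from the principal point sees the ray r / f radians off the axis. A picture is of the moment at which its call begins: read the wrist's pose just before it. camera_info takes no time and is no camera call.
- ctrl.close_job(): hands the job in; it is judged then, once.
The state is a dict: "clock": time; "joint_pos": joint angles; "dq": joint speeds; "joint_torque": joint torques, N m; "eef_pos": TCP position; "ee_rot": TCP orientation; "wrist_force": force on the tool from outside, world axes, zero at the start; "torque": the same for the moment, N m; "width": finger opening in mm; "finger_force": force on a finger pad.
Only numpy, scipy, OpenCV 4.12 (cv2) and the standard library are available. Lean on these libraries where they do the work, as an engineer would, in place of code of your own. Each camera call takes 0.05 s, during which the arm holds its last target. There are 200 camera calls.

TASK

Check the flange in the hole gauge: with the fingertips, lightly press three of its pins fully home, one after another: first the round pin in the middle, then the square-headed one, then the one with the bar-shaped (T) head. The other round pin, out near the rim, is the no-go and must stay standing. Only push, never grip or pull a pin up, press gently, and leave the loose parts on the fixture and the bench where they are.

Things in the scene. Friction and masses are not known exactly. Their poses are not given: they have to be found in the camera images.
- fixture: Fixed hole gauge: a dark steel base plate 250 x 250 x 20 mm with a steel flange, 200 mm diameter and 14 mm thick, clamped on it. Origin: centre of the plate's underside, on the bench; the flange's top is 34 mm above the origin. Four sliding gauge pins stand in it: one in the middle and three 75 mm from the middle, 120 degrees apart; which outer pin is in which hole varies.
- pin_centre (a joint): Gauge pin with a round dark steel head, 30 mm diameter, 14 mm tall, in the middle of the flange; slides down. 0 = up (start 0 to 0.002), +0.015 = fully home (collar on seat), negative = pulled up. 3 N pushes it; it stays where left. Its head is sprung on the stem: gives above 5 N, 5 mm at 11 N, then hard.
- centre_top (a point): Centre of the top face of the centre pin's head; moves with the pin. 43 mm above its seat's origin at joint 0 (unloaded). The head is 14 mm tall, with a 6 mm gap below it, then a 20 mm diameter, 3 mm collar on the stem that stops on the seat.
- seat_centre: Fixed guide bush, 24 mm diameter, 5 mm tall, with the centre pin in it. Origin: on the pin's axis at the flange's top, z up; turned with the pin's head.
- pin_square (a joint): Gauge pin with a square dark steel head, 34 x 34 mm, 14 mm tall, on one of the three outer holes; slides down. 0 = up (start 0 to 0.002), +0.015 = fully home (collar on seat), negative = pulled up. 3 N pushes it; it stays where left. Its head is sprung on the stem: gives above 5 N, 5 mm at 11 N, then hard.
- square_top (a point): Centre of the top face of the square pin's head; moves with the pin. 43 mm above its seat's origin at joint 0 (unloaded). The head is 14 mm tall, with a 6 mm gap below it, then a 20 mm diameter, 3 mm collar on the stem that stops on the seat.
- seat_square: Fixed guide bush, 24 mm diameter, 5 mm tall, with the square pin in it. Origin: on the pin's axis at the flange's top, z up; turned with the pin's head.
- pin_tee (a joint): Gauge pin with a bar-shaped (T) dark steel head, 60 x 16 mm, 14 mm tall, long along its own x, centred on its stem, on one of the three outer holes; slides down. 0 = up (start 0 to 0.002), +0.015 = fully home (collar on seat), negative = pulled up. 3 N pushes it; it stays where left. Its head is sprung on the stem: gives above 5 N, 5 mm at 11 N, then hard.
- tee_top (a point): Centre of the top face of the tee pin's head; moves with the pin. 43 mm above its seat's origin at joint 0 (unloaded). The head is 14 mm tall, with a 6 mm gap below it, then a 20 mm diameter, 3 mm collar on the stem that stops on the seat.
- seat_tee: Fixed guide bush, 24 mm diameter, 5 mm tall, with the tee pin in it. Origin: on the pin's axis at the flange's top, z up; turned with the pin's head.
- pin_nogo (a joint): Gauge pin with a round dark steel head, 30 mm diameter, 14 mm tall (the no-go pin; it looks like the middle one), but on one of the three outer holes; slides down. 0 = up (start 0 to 0.002), +0.015 = fully home (collar on seat), negative = pulled up. 3 N pushes it; it stays where left. Its head is sprung on the stem: gives above 5 N, 5 mm at 11 N, then hard.
- nogo_top (a point): Centre of the top face of the no-go pin's head; moves with the pin. 43 mm above its seat's origin at joint 0 (unloaded). The head is 14 mm tall, with a 6 mm gap below it, then a 20 mm diameter, 3 mm collar on the stem that stops on the seat.
- seat_nogo: Fixed guide bush, 24 mm diameter, 5 mm tall, with the no-go pin in it. Origin: on the pin's axis at the flange's top, z up; turned with the pin's head.
- flange_a: Loose finished steel flange, 100 mm diameter, 10 mm thick, with a hub 26 mm diameter to 24 mm high, lying on the bench. Origin: centre of its underside. Leave alone.
- flange_b: Loose finished steel flange, 100 mm diameter, 10 mm thick, with a hub 26 mm diameter to 24 mm high, lying on the bench. Origin: centre of its underside. Leave alone.
- flange_c: Loose finished steel flange, 100 mm diameter, 10 mm thick, with a hub 26 mm diameter to 24 mm high, lying on the bench. Origin: centre of its underside. Leave alone.
- bush: Loose brass ring, 32 mm diameter, 22 mm tall, standing on a corner of the fixture's base plate. Origin: centre of its underside. Leave alone.
- plug: Loose steel plug, 26 mm diameter at the foot, 42 mm tall, standing on the diagonally facing corner of the base plate. Origin: centre of its underside. Leave alone.
- caliper: Loose steel caliper, 200 mm long, 4 to 7 mm thick, lying flat on the bench. Origin: middle of its beam, underside. Leave alone.

How it is judged (in metres and radians):
On the way, in this order (a step that is already met when the one before it is completed fails the run):
1. the middle round pin is home (value of joint pin_centre above 0.0105 m), for 0.1 s.
2. the square-headed pin is home (value of joint pin_square above 0.0105 m), for 0.1 s.
3. the T-headed pin is home (value of joint pin_tee above 0.0105 m), for 0.1 s.
At the end, for the whole second after the job is handed in: The middle, square-headed and T-headed pins are home (each at least 10.5 mm down of 15 mm), the no-go pin still stands (less than 5 mm down), the pins are at rest, and every loose part is within 15 mm of where it began (value of joint each of pin_centre, pin_square, pin_tee above 0.0105 m and value of joint pin_nogo below 0.005 m and velocity of joint pin_centre between -0.005 and 0.005 m/s and velocity of joint pin_square between -0.005 and 0.005 m/s and velocity of joint pin_tee between -0.005 and 0.005 m/s and velocity of joint pin_nogo between -0.005 and 0.005 m/s and distance of each of flange_a, flange_b, flange_c, bush, plug, caliper from where it was at the start of the episode below 0.015 m); the robot touches nothing.
It fails at once if a pin is pushed in (over 5 mm) before its turn: the square-headed or T-headed pin before the middle one is home, or the T-headed before the square-headed one is home ((value of joint pin_centre below 0.0105 m and value of joint any of pin_square, pin_tee above 0.005 m) or (value of joint pin_square below 0.0105 m and value of joint pin_tee above 0.005 m)).
It fails at once if the no-go pin is pushed in by more than 5 mm (value of joint pin_nogo above 0.005 m).
It fails at once if a pin is pulled up (3 mm or more above its standing height) (value of joint any of pin_centre, pin_square, pin_tee, pin_nogo below -0.003 m).
It fails at once if a pin or the fixture is pressed with more than 20 N (contact force between any of the fingers, the arm and seat_centre above 20 N or contact force between any of the fingers, the arm and seat_square above 20 N or contact force between any of the fingers, the arm and seat_tee above 20 N or contact force between any of the fingers, the arm and seat_nogo above 20 N or contact force between any of the fingers, the arm and fixture above 20 N).
It fails at once if a loose part is shifted or lifted by more than 15 mm (distance of any of flange_a, flange_b, flange_c, bush, plug, caliper from where it was at the start of the episode above 0.015 m).
It also fails if it takes over 51 s, if anything falls off the work surface, if the arm or the gripper's body presses on something with over 40 N, if the wrist force passes 120 N, or if a joint passes its speed limit or range.

## Working session

There is one attempt and no reset: what is moved stays moved. The work goes in short steps, Python scripts to look and compute and a tool call to move; the robot and the scene stay as the last step left them, time stands still between calls to the robot, and variables do not carry over. Pictures are saved under pics/ and viewed, at most 10 in all, crops included, and the job is handed in when it is done.

Besides the shell and the picture viewer there is one more tool, called by a JSON object that holds its "api" and its "payload", one argument or row to a line. servo_tool: Moves the arm, as the interface text tells. Its arguments: {"type":"object","properties":{"series":{"type":"array"}},"required":["series"]}

```bash
mkdir -p pics
python3 - <<'E'
from plant import ctrl
import cv2,numpy as np
s=ctrl.state();print({k:np.round(v,3).tolist() for k,v in s.items()})
for n in("top","side"):
    cv2.imwrite(f"pics/{n}0.png",ctrl.camera(n)[:,:,::-1])
    print(n,{k:np.round(v,4).tolist() for k,v in ctrl.camera_info(n).items()})
E
```

```text
{'clock': 0.0, 'joint_pos': [1.206, 0.218, 1.615, 0.0, 1.311, -0.112], 'dq': [0.0, 0.0, 0.002, 0.0, -0.001, 0.001], 'joint_torque': [0.0, -39.688, -30.384, -0.0, 0.01, 0.0], 'eef_pos': [155.999, 604.357, 229.942], 'ee_rot': [[-0.968, 0.25, -0.001], [0.25, 0.968, -0.002], [0.0, -0.002, -1.0]], 'wrist_force': [-0.284, -0.483, 0.478], 'torque': [-0.015, -0.003, 0.022], 'finger_force': 0.0, 'width': 85.165}
top {'fovy': 49.2765, 'cx': 311.3349, 'cy': 243.9871, 'R': [[0.0039, -0.9999, -0.015], [-0.9844, -0.0012, -0.1761], [0.1761, 0.0154, -0.9843]], 't': [10.917, 565.7662, 1099.1391]}
side {'fovy': 50.9138, 'cx': 308.7016, 'cy': 237.4056, 'R': [[-0.9498, -0.3128, -0.0046], [-0.1895, 0.5869, -0.7872], [0.2489, -0.7468, -0.6167]], 't': [525.265, 173.2186, 948.8145]}
```

View pics/top0.png

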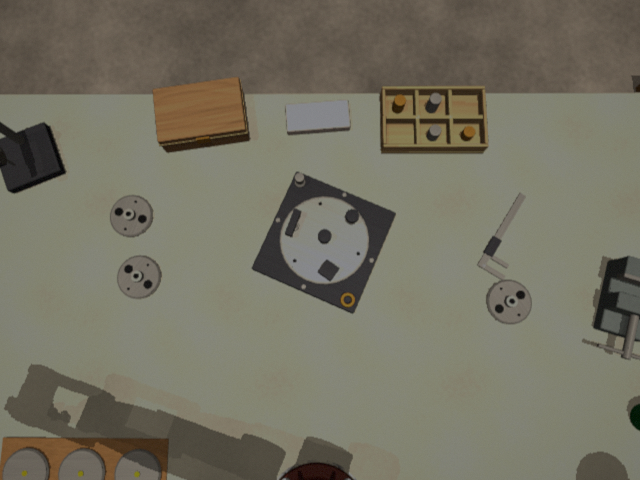

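View pics/side0.png

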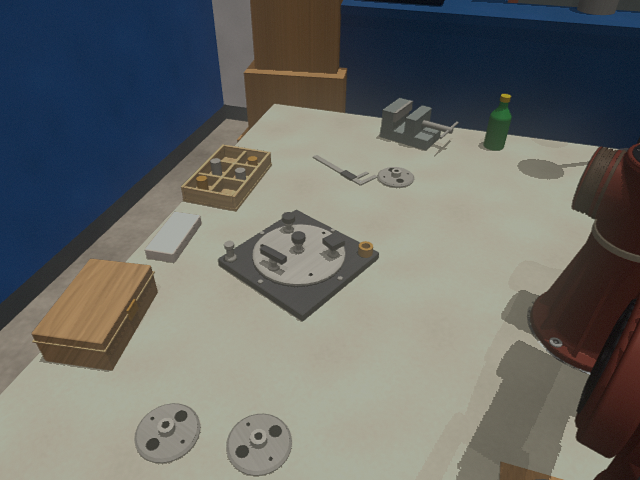

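The top view shows the centre pin at about (324,236), the square at (329,269), the tee at (293,222) and the no-go at (352,216). The plug is at (299,179) and the bush at (348,300). The side view shows the same layout. Next I'll refine these with blobs from both cameras.

```bash
cat > h.py <<'E'
import numpy as np,cv2
from plant import ctrl
def ray(n,uv,z):
    i=ctrl.camera_info(n);f=240/np.tan(np.radians(i["fovy"])/2);R=np.array(i["R"]);t=np.array(i["t"])
    d=R.T@np.array([(uv[0]-i["cx"])/f,(uv[1]-i["cy"])/f,1]);c=-R.T@t
    return c+d*(z-c[2])/d[2]
def proj(n,X):
    i=ctrl.camera_info(n);f=240/np.tan(np.radians(i["fovy"])/2);p=np.array(i["R"])@X+np.array(i["t"])
    return f*p[0]/p[2]+i["cx"],f*p[1]/p[2]+i["cy"]
E
python3 - <<'E'
from h import *
g=cv2.imread("pics/top0.png",0)
for n,(u,v) in dict(centre=(324,236),square=(329,269),tee=(293,222),nogo=(352,216)).items():
    w=np.zeros_like(g);cv2.circle(w,(u,v),18 if n!="nogo" else 12,255,-1)
    m=((g<75)&(w>0)).astype(np.uint8)
    k,l,st,c=cv2.connectedComponentsWithStats(m);j=l[v,u]
    print(n,st[j],c[j].round(1),ray("top",c[j],70).round(1), cv2.minAreaRect(np.argwhere(l==j)[:,::-1].astype(np.float32)))
a=cv2.imread("pics/top0.png")[160:320,240:410];b=cv2.imread("pics/side0.png")[195:320,210:390]
a=cv2.resize(a,(400,376),interpolation=3);b=cv2.resize(b,(400,376),interpolation=3)
cv2.imwrite("pics/c.png",cv2.convertScaleAbs(np.hstack([a,b]),alpha=1.6))
E
```

```text
centre [318 229  13  15 148] [324.  236.1] [579.5 -15.2  70. ] ((324.0000305175781, 236.00003051757812), (12.727920532226562, 12.727920532226562), 45.0)
square [318 260  21  21 247] [327.9 269.8] [506.2 -23.6  70. ] ((327.9121398925781, 269.72296142578125), (15.80967903137207, 15.460935592651367), 35.537681579589844)
tee [275 204  26  33 443] [288.  218.9] [617.7  63.2  70. ] ((286.95001220703125, 218.6500244140625), (21.81971549987793, 32.25522994995117), 18.434947967529297)
nogo [345 204  20  20 225] [353.7 214.4] [627.8 -79.9  70. ] ((353.1000061035156, 213.20004272460938), (17.441329956054688, 18.782970428466797), 63.43495178222656)
```

View pics/c.png

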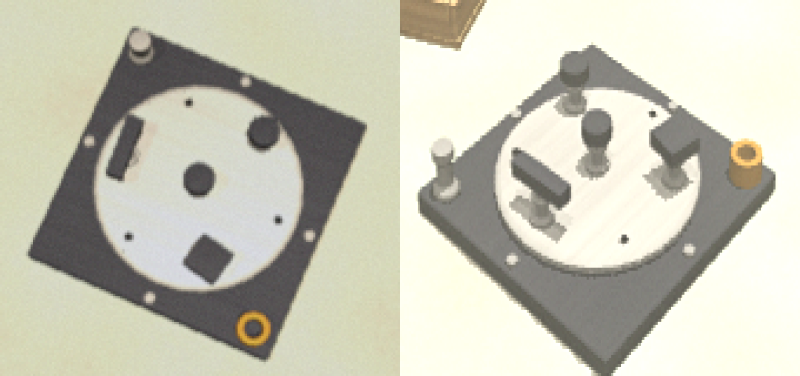

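The crop confirms the layout: square at the near side, tee to the left and no-go at far right. Centre to square measures 74 mm (75 expected). With 120° spacing that puts the tee at about (609,54) and the no-go at (624,-75). I'll move above the centre pin with the fingers shut.

{"api": "servo_tool", "payload": {
  "series": [
    [[0, 0, 0, -47, -41, 0, 1], [0, 0, 0, -94, -82, 0, 1], [0, 0, 0, -141, -123, 0, 1], [0, 0, 0, -188, -164, 0, 1], [0, 0, 0, -235, -206, 0, 1], [0, 0, 0, -282, -247, 0, 1], [0, 0, 0, -329, -288, 0, 1], [0, 0, 0, -376, -329, 0, 1], [0, 0, 0, -423, -370, 0, 1], [0, 0, 0, -470, -411, 0, 1], [0, 0, 0, -517, -452, 20, 1], [0, 0, 0, -565, -494, 40, 1]]
  ]
}}

```text
clock: 1.6
eef_pos: [576.7, -10.5, 193.0]
ee_rot: [[-0.968, 0.251, 0.0], [0.251, 0.968, 0.0], [-0.0, 0.0, -1.0]]
wrist_force: [1.4, -0.0, -0.1]
width: -0.3
finger_force: 0.0
```

Run:
```python
from h import *
s=ctrl.state();print({k:np.round(s[k],3).tolist() for k in("clock","eef_pos","ee_rot","wrist_force","width","joint_pos")})
g=cv2.imread("pics/top0.png",0)
print(ray("side",(298.6,234),77), ray("top",(293,222.5),72),ray("top",(324,236.1),72))
# flange disc as check of the centre
m=((g>120)).astype(np.uint8)
w=np.zeros_like(g);cv2.circle(w,(324,240),50,1,-1)
c=max(cv2.findContours(m*w,0,1)[0],key=cv2.contourArea);e=cv2.fitEllipse(c);print(e,ray("top",e[0],34))
cv2.imwrite("pics/w1.png",ctrl.camera("wrist")[:,:,::-1]);print(ctrl.camera_info("wrist"))
```

```text
{'clock': 1.6, 'eef_pos': [576.695, -10.488, 192.968], 'ee_rot': [[-0.968, 0.251, 0.0], [0.251, 0.968, 0.0], [-0.0, 0.0, -1.0]], 'wrist_force': [1.374, -0.003, -0.105], 'width': -0.332, 'joint_pos': [-0.14, 0.151, 1.765, 0.0, 1.226, -1.458]}
[580.45315369 -16.60439109  77.        ] [609.20364943  52.06227502  72.        ] [579.18988431 -15.22921832  72.        ]
((324.226806640625, 241.46060180664062), (82.24259185791016, 83.33494567871094), 170.55381774902344) [574.40854991 -16.06951725  34.        ]
{'fovy': 65.70646984690485, 'cx': 313.66830283394404, 'cy': 236.6120894499664, 'tool_from_camera': array([[-2.68990611e-04, -9.56264016e-01, -2.92504802e-01,
         7.24838506e+01],
       [ 9.99999625e-01, -4.97919113e-04,  7.08199043e-04,
        -6.97334839e-01],
       [-8.22868993e-04, -2.92504501e-01,  9.56263792e-01,
        -1.42753952e+02],
       [ 0.00000000e+00,  0.00000000e+00,  0.00000000e+00,
         1.00000000e+00]])}
```

View pics/w1.png

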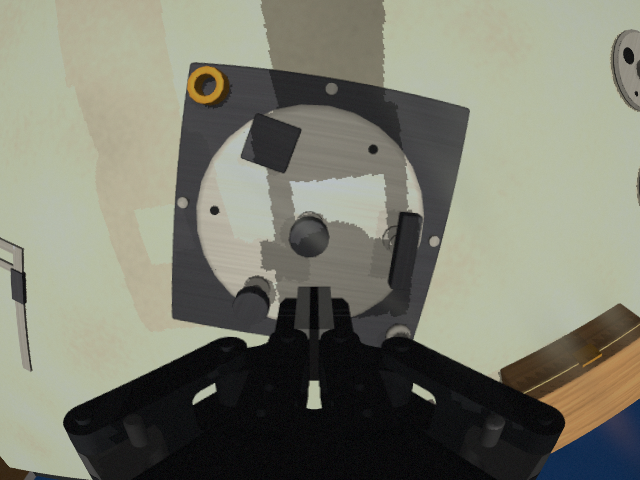

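In the wrist view the centre head is at about (309,233), square (271,143), tee (405,251) and no-go (252,300). The shut tips are at (314,290).

```bash
cat >> h.py <<'E'
def wray(uv,z,s):
    i=ctrl.camera_info("wrist");f=240/np.tan(np.radians(i["fovy"])/2);T=np.array(i["tool_from_camera"])
    p=np.array([uv[0]-i["cx"],uv[1]-i["cy"]]);r=np.hypot(*p);a=r/f
    d=np.array([*(p/r*np.sin(a)),np.cos(a)]);R=np.array(s["ee_rot"])
    d=R@T[:3,:3]@d;c=R@T[:3,3]+np.array(s["eef_pos"]);return c+d*(z-c[2])/d[2]
E
python3 - <<'E'
from h import *
s=ctrl.state();print(s["clock"],s["eef_pos"],s["wrist_force"])
for n,uv in dict(c=(309,233),sq=(271,143),t=(406,250),n=(252,300)).items(): print(n,wray(uv,76,s).round(1))
E
```

```text
1.65 [578.73622696 -16.85964211 189.59214555] [ 2.7259352  -3.31370408 -0.4803954 ]
c [580.8 -22.   76. ]
sq [511.9 -30.7  76. ]
t [611.8  44.4  76. ]
n [622.  -78.9  76. ]
```

All three cameras agree on the centre at about (579.3,-15.5). The commanded pose is within about 1 mm of that, so I'll descend to just above the head.

{"api": "servo_tool", "payload": {
  "series": [
    [[0, 0, 0, 0, -1, 25, 1], [0, 0, 0, 0, -1, 55, 1], [0, 0, 0, 0, -1, 85, 1], [0, 0, 0, 0, -1, 100, 1], [0, 0, 0, 0, -1, 104, 1], [0, 0, 0, 0, -1, 104, 1], [0, 0, 0, 0, -1, 104, 1], [0, 0, 0, 0, -1, 104, 1]]
  ]
}}

```text
clock: 2.65
eef_pos: [576.5, -9.7, 90.7]
ee_rot: [[-0.968, 0.25, 0.002], [0.25, 0.968, -0.0], [-0.002, 0.0, -1.0]]
wrist_force: [-0.0, 0.1, 0.1]
width: -0.4
finger_force: 0.0
```

The move was short by (+2.8,-5.8) mm in the world frame. I'll correct that and lower a little.

{"api": "servo_tool", "payload": {
  "series": [
    [[0, 0, 0, -4, -5, 4, 1], [0, 0, 0, -4, -5, 10, 1], [0, 0, 0, -4, -5, 10, 1], [0, 0, 0, -4, -5, 10, 1]]
  ]
}}

```text
clock: 3.15
eef_pos: [578.0, -15.5, 79.2]
ee_rot: [[-0.968, 0.25, -0.001], [0.25, 0.968, 0.0], [0.001, -0.0, -1.0]]
wrist_force: [-0.1, -0.4, 0.9]
width: 0.1
finger_force: 0.0
```

Run:
```python
from h import *
s=ctrl.state();print({k:np.round(s[k],3).tolist() for k in("clock","eef_pos","wrist_force")})
print(proj("side",np.array(s["eef_pos"])),proj("side",np.array([579.3,-15.5,77])))
im=ctrl.camera("side")[170:310,200:400,::-1];cv2.imwrite("pics/s2.png",cv2.convertScaleAbs(cv2.resize(im,(800,560),interpolation=3),alpha=1.5))
```

```text
{'clock': 3.15, 'eef_pos': [577.987, -15.463, 79.185], 'wrist_force': [-0.11, -0.437, 0.876]}
(np.float64(299.51679591741436), np.float64(233.71254528387004)) (np.float64(298.94694279666135), np.float64(234.4097695543565))
```

View pics/s2.png

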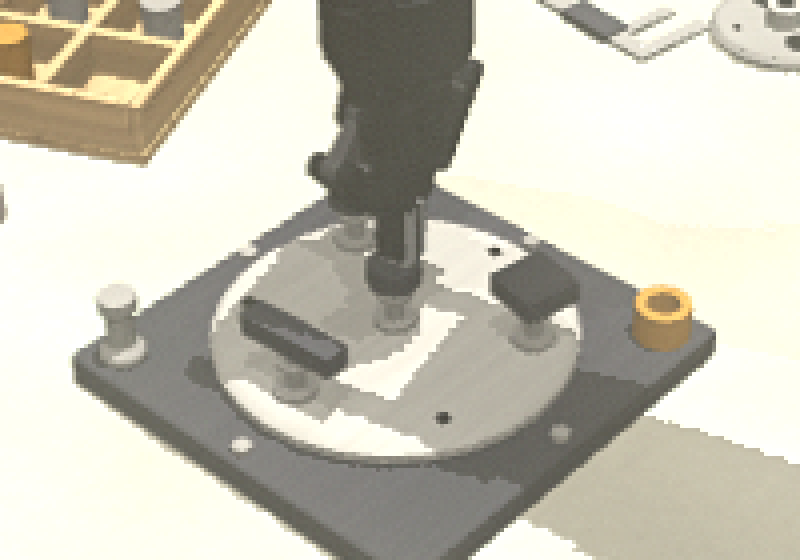

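The fingertips sit centred on the middle head at about (397,265), and no other pin is touched. I'll press slowly.

{"api": "servo_tool", "payload": {
  "series": [
    [[0, 0, 0, -1, 0, 2, 1], [0, 0, 0, -1, 0, 4, 1], [0, 0, 0, -1, 0, 5.5, 1], [0, 0, 0, -1, 0, 7, 1], [0, 0, 0, -1, 0, 8.5, 1], [0, 0, 0, -1, 0, 10, 1], [0, 0, 0, -1, 0, 11, 1], [0, 0, 0, -1, 0, 12, 1], [0, 0, 0, -1, 0, 12, 1], [0, 0, 0, -1, 0, 12, 1]]
  ]
}}

```text
clock: 4.45
eef_pos: [579.3, -15.8, 67.4]
ee_rot: [[-0.968, 0.25, 0.0], [0.25, 0.968, -0.0], [-0.0, 0.0, -1.0]]
wrist_force: [0.7, -0.3, 0.5]
width: 0.1
finger_force: 0.6
```

{"api": "servo_tool", "payload": {
  "series": [
    [[0, 0, 0, 0, 0, 1, 1], [0, 0, 0, 0, 0, 2, 1], [0, 0, 0, 0, 0, 3, 1], [0, 0, 0, 0, 0, 4, 1]]
  ]
}}

```text
clock: 4.95
eef_pos: [579.3, -15.7, 63.5]
ee_rot: [[-0.968, 0.25, 0.0], [0.25, 0.968, -0.0], [-0.0, 0.0, -1.0]]
wrist_force: [0.8, 0.8, 2.5]
width: 0.0
finger_force: 1.2
```

{"api": "servo_tool", "payload": {
  "series": [
    [[0, 0, 0, 0, 0, 1, 1], [0, 0, 0, 0, 0, 2, 1], [0, 0, 0, 0, 0, 2.5, 1], [0, 0, 0, 0, 0, 2.5, 1]]
  ]
}}

```text
clock: 5.45
eef_pos: [579.4, -15.8, 61.5]
ee_rot: [[-0.968, 0.25, 0.0], [0.25, 0.968, -0.0], [-0.0, -0.0, -1.0]]
wrist_force: [-0.8, 1.1, 6.1]
width: -0.0
finger_force: 2.7
```

6.1 N at z = 61.5 means the collar is on its seat. I'll rise and go to the square pin at (506,-24).

{"api": "servo_tool", "payload": {
  "series": [
    [[0, 0, 0, 0, 0, -10, 1], [0, 0, 0, 0, 0, -40, 1], [0, 0, 0, 23, -9, -40, 1], [0, 0, 0, 46, -18, -40, 1], [0, 0, 0, 69, -26, -40, 1], [0, 0, 0, 69, -26, -38, 1], [0, 0, 0, 69, -26, -28, 1], [0, 0, 0, 69, -26, -18, 1], [0, 0, 0, 69, -26, -18, 1], [0, 0, 0, 69, -26, -18, 1]]
  ]
}}

```text
clock: 6.7
eef_pos: [506.1, -23.6, 78.7]
ee_rot: [[-0.968, 0.25, -0.0], [0.25, 0.968, 0.0], [0.0, -0.0, -1.0]]
wrist_force: [0.1, 0.4, -0.8]
width: -0.4
finger_force: 0.0
```

Run:
```python
from h import *
im=ctrl.camera("side")[170:310,200:400,::-1];cv2.imwrite("pics/s3.png",cv2.convertScaleAbs(cv2.resize(im,(800,560),interpolation=3),alpha=1.5))
```

```text
(no output)
```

View pics/s3.png

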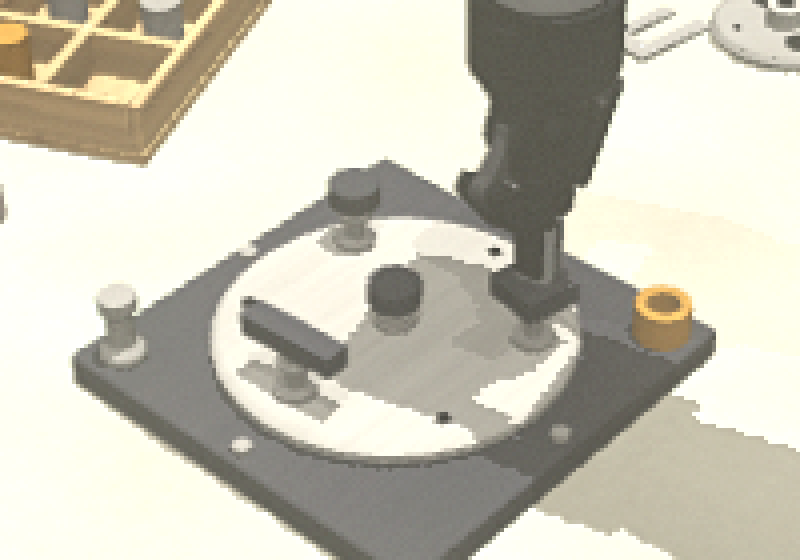

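The centre pin at (395,290) is down. The tips are on the square head at (537,280), roughly centred. I'll press it.

{"api": "servo_tool", "payload": {
  "series": [
    [[0, 0, 0, 0, 0, 1.5, 1], [0, 0, 0, 0, 0, 3, 1], [0, 0, 0, 0, 0, 4.5, 1], [0, 0, 0, 0, 0, 6, 1], [0, 0, 0, 0, 0, 7.5, 1], [0, 0, 0, 0, 0, 9, 1], [0, 0, 0, 0, 0, 10.5, 1], [0, 0, 0, 0, 0, 12, 1], [0, 0, 0, 0, 0, 13, 1], [0, 0, 0, 0, 0, 14, 1], [0, 0, 0, 0, 0, 15, 1], [0, 0, 0, 0, 0, 15, 1]]
  ]
}}

```text
clock: 8.25
eef_pos: [506.0, -23.7, 63.9]
ee_rot: [[-0.968, 0.25, 0.0], [0.25, 0.968, -0.0], [-0.0, 0.0, -1.0]]
wrist_force: [0.8, 0.4, 1.5]
width: 0.2
finger_force: 0.8
```

{"api": "servo_tool", "payload": {
  "series": [
    [[0, 0, 0, 0, 0, 1, 1], [0, 0, 0, 0, 0, 2, 1], [0, 0, 0, 0, 0, 2, 1], [0, 0, 0, 0, 0, 2, 1]]
  ]
}}

```text
clock: 8.75
eef_pos: [506.0, -23.7, 62.1]
ee_rot: [[-0.968, 0.25, 0.0], [0.25, 0.968, -0.0], [-0.0, -0.0, -1.0]]
wrist_force: [1.7, 1.2, 2.7]
width: 0.0
finger_force: 1.3
```

{"api": "servo_tool", "payload": {
  "series": [
    [[0, 0, 0, 0, 0, 0.8, 1], [0, 0, 0, 0, 0, 1.2, 1], [0, 0, 0, 0, 0, 1.2, 1]]
  ]
}}

```text
clock: 9.12
eef_pos: [506.1, -23.7, 61.2]
ee_rot: [[-0.968, 0.25, 0.0], [0.25, 0.968, -0.0], [-0.0, -0.0, -1.0]]
wrist_force: [0.5, 0.4, 5.4]
width: 0.1
finger_force: 2.8
```

The square pin is seated at 5.4 N. Next is the tee at (609,53).

{"api": "servo_tool", "payload": {
  "series": [
    [[0, 0, 0, 0, 0, -10, 1], [0, 0, 0, 0, 0, -40, 1], [0, 0, 0, -20, 25, -45, 1], [0, 0, 0, -40, 50, -45, 1], [0, 0, 0, -60, 75, -45, 1], [0, 0, 0, -80, 100, -45, 1], [0, 0, 0, -80, 100, -40, 1], [0, 0, 0, -80, 100, -30, 1], [0, 0, 0, -80, 100, -18, 1], [0, 0, 0, -80, 100, -18, 1], [0, 0, 0, -80, 100, -18, 1]]
  ]
}}

```text
clock: 10.5
eef_pos: [607.8, 52.8, 78.6]
ee_rot: [[-0.968, 0.251, -0.001], [0.251, 0.968, -0.0], [0.001, -0.0, -1.0]]
wrist_force: [0.5, 0.7, 0.1]
width: 0.1
finger_force: 0.0
```

Run:
```python
from h import *
im=ctrl.camera("side")[170:310,200:400,::-1];cv2.imwrite("pics/s4.png",cv2.convertScaleAbs(cv2.resize(im,(800,560),interpolation=3),alpha=1.5))
```

```text
(no output)
```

View pics/s4.png

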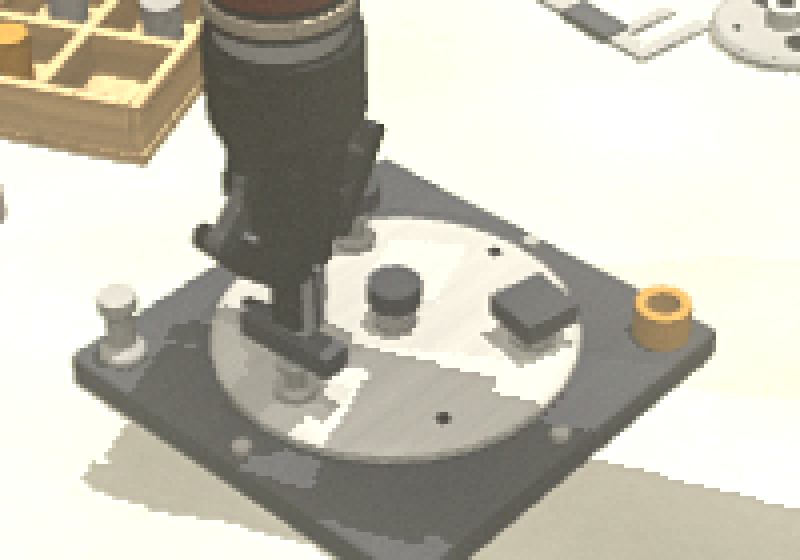

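The square pin at (535,310) is down. The tips are on the T head at (300,330), centred over its stem, so I'll press.

{"api": "servo_tool", "payload": {
  "series": [
    [[0, 0, 0, 0, 0, 1.5, 1], [0, 0, 0, 0, 0, 3, 1], [0, 0, 0, 0, 0, 4.5, 1], [0, 0, 0, 0, 0, 6, 1], [0, 0, 0, 0, 0, 7.5, 1], [0, 0, 0, 0, 0, 9, 1], [0, 0, 0, 0, 0, 10.5, 1], [0, 0, 0, 0, 0, 12, 1], [0, 0, 0, 0, 0, 13, 1], [0, 0, 0, 0, 0, 14, 1], [0, 0, 0, 0, 0, 15, 1], [0, 0, 0, 0, 0, 15, 1]]
  ]
}}

```text
clock: 12.05
eef_pos: [608.5, 53.2, 63.7]
ee_rot: [[-0.968, 0.25, 0.0], [0.25, 0.968, -0.0], [-0.0, 0.0, -1.0]]
wrist_force: [0.6, 0.8, 0.6]
width: -0.0
finger_force: 0.7
```

{"api": "servo_tool", "payload": {
  "series": [
    [[0, 0, 0, 0, 0, 1, 1], [0, 0, 0, 0, 0, 2, 1], [0, 0, 0, 0, 0, 2.5, 1], [0, 0, 0, 0, 0, 2.5, 1]]
  ]
}}

```text
clock: 12.55
eef_pos: [608.6, 53.2, 61.8]
ee_rot: [[-0.968, 0.25, 0.0], [0.25, 0.968, -0.0], [-0.0, 0.0, -1.0]]
wrist_force: [0.1, -1.1, 5.0]
width: 0.1
finger_force: 2.5
```

{"api": "servo_tool", "payload": {
  "series": [
    [[0, 0, 0, 0, 0, 0.5, 1], [0, 0, 0, 0, 0, 1, 1], [0, 0, 0, 0, 0, 1, 1]]
  ]
}}

```text
clock: 12.92
eef_pos: [608.6, 53.2, 61.1]
ee_rot: [[-0.968, 0.25, 0.0], [0.25, 0.968, -0.0], [-0.0, 0.0, -1.0]]
wrist_force: [-1.2, -0.1, 6.0]
width: 0.1
finger_force: 3.0
```

{"api": "servo_tool", "payload": {
  "series": [
    [[0, 0, 0, 0, 0, -10, 1], [0, 0, 0, 0, 0, -50, 1], [0, 0, 0, 0, 0, -100, 1], [0, 0, 0, 60, 0, -150, 1], [0, 0, 0, 120, 0, -170, 1], [0, 0, 0, 180, 0, -170, 1], [0, 0, 0, 200, 0, -170, 1], [0, 0, 0, 200, 0, -170, 1], [0, 0, 0, 200, 0, -170, 1], [0, 0, 0, 200, 0, -170, 1]]
  ]
}}

```text
clock: 14.18
eef_pos: [415.6, 102.9, 230.3]
ee_rot: [[-0.968, 0.251, -0.0], [0.251, 0.968, -0.0], [0.0, -0.0, -1.0]]
wrist_force: [0.4, 0.7, -0.4]
width: -0.0
finger_force: 0.0
```

Run:
```python
from h import *
im=ctrl.camera("side")[170:310,200:400,::-1];cv2.imwrite("pics/s5.png",cv2.convertScaleAbs(cv2.resize(im,(800,560),interpolation=3),alpha=1.5))
```

```text
(no output)
```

View pics/s5.png

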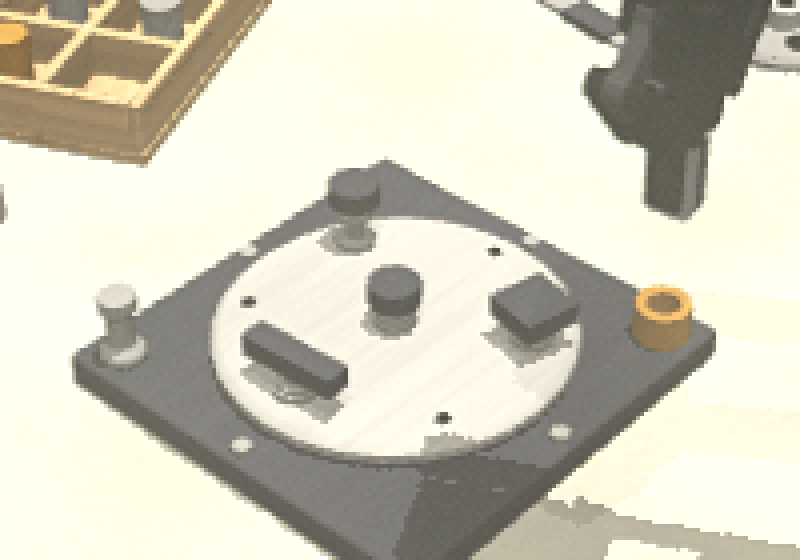

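The centre (395,290), square (535,310) and tee (295,358) pins are all down and the no-go (353,195) still stands. The plug and bush are where they were, and the arm is clear.

```bash
python3 -c "
from plant import ctrl
print(ctrl.close_job())"
```

```text
the job is handed in; nothing more can be done
None
```

I pressed the middle, square and T pins home in that order with about 6 N or less in the force readings, left the no-go pin standing and the loose parts alone, and handed the job in; no verdict was returned.

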